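# Change the batch on the parts-drying stand and set its airflow

## Robot

A 7-joint arm with a two-finger parallel gripper is mounted at the origin on the work surface. World frame = base frame: x ahead of the robot, y to its left, z up, the work surface at z = 0. Lengths are in m, angles in rad, forces in N, time in s.
With the tool pointing down it reaches from about 0.425 to 0.875 m from the base axis. Payload 8.4 kg.
Tool frame: the origin (TCP) lies at the very end of the fingers, on their centre line; the grasp point (between the pads) lies 19 mm behind it; z points along the fingers, y is the direction in which the jaws open and shut (so a half turn about z gives the same grasp; the last joint's range is limited). The gripper opens to 85 mm and grips with 20 to 120 N. Pads are 22 mm wide; open, the fingers measure 114 mm over their backs; the gripper's body (76 mm by 85 mm) begins 54 mm behind the grasp point. The pads swing forward as they close: fully open they stand 13 mm farther back than shut.
Start: joints at [1.248, 0.333, 0.04, 1.465, -0.013, 1.343, -0.059], TCP at [0.144, -0.634, 0.231] pointing down, gripper open.
Joint ranges: [-2.58, 2.58], [-0.38, 2.09], [-1.3, 1.39], [0.25, 2.4], [-1.5, 4.64], [0.08, 2.09], [-2.65, 2.65]. Speed limits (rad/s): [2.22, 2.22, 2.79, 2.79, 3.14, 3.14, 3.14].

## Interface

Orientations are given as a rotation vector (axis times angle).
In Python, from cell import robot gives the robot as it stands.
- The arm moves only by the shell command python3 -m pendant 'ROWS' [FORCE]. ROWS is text: rows parted by semicolons, each of 7 numbers parted by spaces: the turn, a rotation vector about the world's x, y, z in units of 0.12 rad (1.0 is 0.12 rad), then the shift along the world's x, y, z in units of 0.04 m (1.0 is 0.04 m), then the gripper's target within -1 to 1 (shut at 1, half-way at 0, fully open at -1). A call has 1 to 20 rows; each row shifts and turns the commanded pose from where the row before left it; what a row does not reach is not made up. A row lasts 1/12 s, in which the tool goes at most 41.7 mm and 7.16 degrees, less where a joint would pass 70% of its speed; a pose out of reach is approached as far as the arm can. A call with a number of a shift or a turn outside -1 to 1 is refused whole. A call with a gripper value outside its range is refused whole. The fingers move at their own pace and stop on an object; FORCE is the grip in N (left out, the last holds). Time passes only in rows, so rows that do not move let the fingers close. It gives the time, the measured TCP pose, the force and the opening at its end, in the units of the state.
- robot.state(): the state, without advancing time (a new reading comes with each control period).
- robot.get_image(name): name is "scene" or "top"; returns (picture, depth): 480x640x3 uint8, blue, green, red; 480x640 float32, m along the optical axis (not along the pixel's ray), 0 where there is no reading.
- robot.camera_model(name): a dict with "vertical_fov" (degrees; the focal length in pixels is half the picture's height over the tangent of half this angle, whatever the lens; pixels are square), "cx", "cy" (the principal point, pixels), "distortion" ([k1, k2, p1, p2, k3] as OpenCV has them; the pictures are not rectified), "T" (4x4, takes a point from camera to world coordinates). Camera axes: x right, y down, z forward; pixel columns grow to the right and rows downward; lengths in m; the calibration is good to about 2 mm. A picture is of the moment at which its call begins. camera_model takes no time and is no camera call.
- robot.finish_job(): hands the job in, once; it reports no verdict.
Trained networks look in the newest picture that a camera, given by its name, has taken for a name from the list of things; names that differ only in an ending like _2 or _b are one class to them, and where a whole thing is asked for, a point or a joint stands for the part that bears it (a point fixed in the world has none). Each returns a list of dicts, best first, with "confidence" (0 to 1); they miss things now and then, are a little off and sometimes report something else, mostly with a low value. They report only what shows in the picture. A call takes as long as a camera call. They do not tell look-alikes from the thing itself.
- robot.search_frame(camera, target): "at" ([column, row] in pixels, amid what is visible of it).
The state is a dict: "t": time; "joint_pos": joint angles; "joint_velocities": joint speeds; "effort": joint torques, N m; "eef_pos": TCP position; "tcp_rot": TCP orientation; "force": force on the tool from outside, world axes, zero at the start; "moment": the same for the moment, N m; "opening": finger opening in m.
Only numpy, scipy, OpenCV 4.12 (cv2) and the standard library are available. Lean on these libraries where they do the work, as an engineer would, in place of code of your own. Each camera call takes 0.05 s, during which the arm holds its last target.

## Task

Slide the blower's airflow slider fully shut, to the red end. With the air shut, move every blue valve block from the drying stand into the red tray, standing flat with its coil up, and lay every silver one from the bench coil up across both rails of the stand, square to the rails and centred over them. Then slide the airflow slider up until its index line is level with the yellow arrow, leaving the can and the cup alone.

Things in the scene. Friction and masses are not known exactly. Their poses are not given: they have to be found in the camera images.
- new1_c (a point): Bare aluminium (silver) valve block: base 130 mm (its x) x 56 mm (its y) x 36 mm high, about 0.65 kg, and on its middle a black coil 34 mm (x) x 26 mm (y), 44 mm tall, to hold it by. This point is the coil's centre, 58 mm above the underside; z is up. Washed and waiting, upright on the bench in front of the robot; 3 or 4 of the four are present.
- new2_c (a point): Bare aluminium (silver) valve block: base 130 mm (its x) x 56 mm (its y) x 36 mm high, about 0.65 kg, and on its middle a black coil 34 mm (x) x 26 mm (y), 44 mm tall, to hold it by. This point is the coil's centre, 58 mm above the underside; z is up. Washed and waiting, upright on the bench in front of the robot; 3 or 4 of the four are present.
- new3_c (a point): Bare aluminium (silver) valve block: base 130 mm (its x) x 56 mm (its y) x 36 mm high, about 0.65 kg, and on its middle a black coil 34 mm (x) x 26 mm (y), 44 mm tall, to hold it by. This point is the coil's centre, 58 mm above the underside; z is up. Washed and waiting, upright on the bench in front of the robot; 3 or 4 of the four are present.
- new4_c (a point): Bare aluminium (silver) valve block: base 130 mm (its x) x 56 mm (its y) x 36 mm high, about 0.65 kg, and on its middle a black coil 34 mm (x) x 26 mm (y), 44 mm tall, to hold it by. This point is the coil's centre, 58 mm above the underside; z is up. Washed and waiting, upright on the bench in front of the robot; 3 or 4 of the four are present.
- dry1_c (a point): Blue-painted valve block: base 130 mm (its x) x 56 mm (its y) x 36 mm high, about 0.65 kg, and on its middle a black coil 34 mm (x) x 26 mm (y), 44 mm tall, to hold it by. This point is the coil's centre, 58 mm above the underside; z is up. Already dry; starts lying across the rails of the drying stand; 1 or 2 of the two are present.
- dry2_c (a point): Blue-painted valve block: base 130 mm (its x) x 56 mm (its y) x 36 mm high, about 0.65 kg, and on its middle a black coil 34 mm (x) x 26 mm (y), 44 mm tall, to hold it by. This point is the coil's centre, 58 mm above the underside; z is up. Already dry; starts lying across the rails of the drying stand; 1 or 2 of the two are present.
- rack: Fixed drying stand; origin on the bench under its middle. Two steel rails along its y, 8 mm wide, y = -200 to +200 mm, at x = -32 and +32 mm, tops 70 mm above the bench. Low yellow guard bars, tops 80 mm up, at x = -88 and +88 mm; end cheeks 100 mm high at y = -205 and +205 mm. Grey air box below. Green blower barrel, 58 mm high, x = +72 to +128 mm. Blocks lie across both rails, length along x.
- tray: Fixed red delivery tray, open on top, 200 x 200 mm outside, walls 5 mm thick and 18 mm high, floor 5 mm thick. Origin under the centre of the tray, on the bench. It stands to the robot's left or right.
- console: Fixed grey airflow control box of the blower, 260 mm (its x) x 104 mm (its y) x 45 mm high, standing on the robot's other side; origin under its centre, on the bench. The slider runs along its x axis, in a dark slot at its y = 0; a red patch marks the shut end (its -x end, nearer the robot).
- grip (a point): Centre of the black slider grip on the control box, 69 mm above the bench. The grip is 20 mm along the track, 26 mm across it and 46 mm tall (46 to 92 mm above the bench), with a white index line across the middle of its top. At joint value q it stands at the box's x = -80 mm + q. It slides with about 2 N of friction and stays where it is left.
- airflow (a joint): Travel of the slider in m: 0 = shut (grip at the red end), growing along the box's +x to 0.16 = full air.
- marker: Yellow arrow clipped on top of the control box beside the slot, at the box's y = +30 to +55 mm, 4 mm thick, pointing at the slot; its origin is the arrow's middle line, and its axes are parallel to the box's. The slider is on the setting when the grip's middle is level with it along the track.
- spray_c (a point): Bystander: can, 60 mm across, 170 mm tall; about its middle. Leave alone.
- cup_c (a point): Bystander: steel cup, 84 mm across, 100 mm tall; about its middle. Leave alone.
Things that resemble listed ones, but are neither listed nor needed, are in the scene too. Leave any pink look-alike of the part that bears dry2_c alone.

How it is judged:
On the way, in this order (a step that is already met when the one before it is completed fails the run):
1. the airflow slider is fully shut (within 8 mm of the red end) (value of joint airflow below 0.008 m), for 0.2 s.
2. with the airflow still shut, all blue blocks lie in the tray and all silver blocks lie across both rails (value of joint airflow below 0.008 m and x of new1_c in the frame of rack between -0.015 and 0.015 m and y of new1_c in the frame of rack between -0.18 and 0.18 m and z of new1_c in the frame of rack between 0.124 and 0.132 m and angle between the x axis of each of new1_c, new2_c, new3_c, new4_c and the x axis of rack, either way round below 0.2 rad and angle between each of new1_c, new2_c, new3_c, new4_c, dry1_c, dry2_c's own z axis and vertical below 0.1 rad and x of new2_c in the frame of rack between -0.015 and 0.015 m and y of new2_c in the frame of rack between -0.18 and 0.18 m and z of new2_c in the frame of rack between 0.124 and 0.132 m and x of new3_c in the frame of rack between -0.015 and 0.015 m and y of new3_c in the frame of rack between -0.18 and 0.18 m and z of new3_c in the frame of rack between 0.124 and 0.132 m and x of new4_c in the frame of rack between -0.015 and 0.015 m and y of new4_c in the frame of rack between -0.18 and 0.18 m and z of new4_c in the frame of rack between 0.124 and 0.132 m and x of dry1_c in the frame of tray between -0.075 and 0.075 m and y of dry1_c in the frame of tray between -0.075 and 0.075 m and z of dry1_c in the frame of tray between 0.059 and 0.067 m and x of dry2_c in the frame of tray between -0.075 and 0.075 m and y of dry2_c in the frame of tray between -0.075 and 0.075 m and z of dry2_c in the frame of tray between 0.059 and 0.067 m), for 0.3 s.
3. the slider stands level with the yellow arrow (x of grip in the frame of marker between -0.006 and 0.006 m), for 0.2 s.
At the end, for the whole second after the job is handed in: Silver blocks coil up on both rails (centre within 15 mm of the rails' middle line and 180 mm of mid-length, square within 0.2 rad, tilt under 0.1 rad); blue blocks coil up on the tray floor (within 75 mm of its centre along both sides); slider within 6 mm of the yellow arrow (all of step 3 and x of new1_c in the frame of rack between -0.015 and 0.015 m and y of new1_c in the frame of rack between -0.18 and 0.18 m and z of new1_c in the frame of rack between 0.124 and 0.132 m and angle between the x axis of each of new1_c, new2_c, new3_c, new4_c and the x axis of rack, either way round below 0.2 rad and angle between each of new1_c, new2_c, new3_c, new4_c, dry1_c, dry2_c's own z axis and vertical below 0.1 rad and x of new2_c in the frame of rack between -0.015 and 0.015 m and y of new2_c in the frame of rack between -0.18 and 0.18 m and z of new2_c in the frame of rack between 0.124 and 0.132 m and x of new3_c in the frame of rack between -0.015 and 0.015 m and y of new3_c in the frame of rack between -0.18 and 0.18 m and z of new3_c in the frame of rack between 0.124 and 0.132 m and x of new4_c in the frame of rack between -0.015 and 0.015 m and y of new4_c in the frame of rack between -0.18 and 0.18 m and z of new4_c in the frame of rack between 0.124 and 0.132 m and x of dry1_c in the frame of tray between -0.075 and 0.075 m and y of dry1_c in the frame of tray between -0.075 and 0.075 m and z of dry1_c in the frame of tray between 0.059 and 0.067 m and x of dry2_c in the frame of tray between -0.075 and 0.075 m and y of dry2_c in the frame of tray between -0.075 and 0.075 m and z of dry2_c in the frame of tray between 0.059 and 0.067 m); the robot touches nothing.
It fails at once if the can is moved more than 30 mm (distance of spray_c from where it was at the start of the episode above 0.03 m).
It fails at once if the cup is moved more than 30 mm (distance of cup_c from where it was at the start of the episode above 0.03 m).
Of new1, new2, new3, new4 only 3 to 4 are there at a start; the rules pass over those that are not, and their reading is None.
Of dry1, dry2 only 1 to 2 are there at a start; the rules pass over those that are not, and their reading is None.
At some moment in a run one of new1, new2, new3, new4 may be knocked a few centimetres aside while the robot is not near it.
Once in a run the grip may slacken for a moment while it holds something.
It also fails if it takes over 210 s, if anything falls off the work surface, if the arm or the gripper's body presses on something with over 40 N, if the wrist force passes 120 N, or if a joint passes its speed limit or range.

## Working session

There is one attempt and no reset: what is moved stays moved. The work goes in short steps, Python scripts to look and compute and a shell command to move; the robot and the scene stay as the last step left them, time stands still between calls to the robot, and variables do not carry over. Pictures are saved under pics/ and viewed, and the job is handed in when it is done.

```bash
ls; mkdir -p pics; python3 - <<'E'
from cell import robot
import cv2
s=robot.state(); print({k:(v if not hasattr(v,'round') else v) for k,v in s.items()})
for n in ["scene","top"]:
    im,d=robot.get_image(n); cv2.imwrite(f"pics/{n}0.png",im)
    import numpy as np; np.save(f"pics/{n}0.npy",d)
    print(robot.camera_model(n))
E
```

```text
pics
{'t': 0.0, 'joint_pos': array([ 1.24782213,  0.33393361,  0.03988494,  1.46627155, -0.01340563,
        1.34327708, -0.05848587]), 'joint_velocities': array([-0.00047105, -0.00038348, -0.00013383, -0.00103628, -0.00038389,
       -0.00292123,  0.00184388]), 'effort': array([ 1.08866941e-03, -6.58547831e+01,  1.36648804e+00, -4.05553830e+01,
        1.68769341e-02,  1.25898945e-02, -1.46749386e-05]), 'eef_pos': array([ 0.14411038, -0.63336338,  0.23040659]), 'tcp_rot': array([-3.12036394e+00, -3.50569135e-01,  4.54481739e-04]), 'force': array([ 0.77251435, -0.15517804,  0.01075955]), 'moment': array([-0.02711033,  0.01221437, -0.02455001]), 'opening': 0.0852837923801333}
{'vertical_fov': 51.00819998733196, 'cx': 312.1312379782811, 'cy': 236.15336647075355, 'distortion': array([-0.03111506,  0.        ,  0.        ,  0.        ,  0.        ]), 'T': array([[ 0.31674247,  0.77147453, -0.55181633,  1.00716236],
       [ 0.94839125, -0.26685723,  0.17129293, -0.15416406],
       [-0.01510804, -0.57759352, -0.81618471,  0.87728407],
       [ 0.        ,  0.        ,  0.        ,  1.        ]])}
{'vertical_fov': 49.255761696695984, 'cx': 320.8284053212085, 'cy': 241.55295728677044, 'distortion': array([-0.04146017,  0.        ,  0.        ,  0.        ,  0.        ]), 'T': array([[-9.04591139e-02, -9.68400358e-01,  2.32417504e-01,
         2.99368333e-01],
       [-9.95900170e-01,  8.79686270e-02, -2.10801549e-02,
         2.94137972e-02],
       [-3.14192400e-05, -2.33371524e-01, -9.72387644e-01,
         1.06403803e+00],
       [ 0.00000000e+00,  0.00000000e+00,  0.00000000e+00,
         1.00000000e+00]])}
```

View pics/scene0.png

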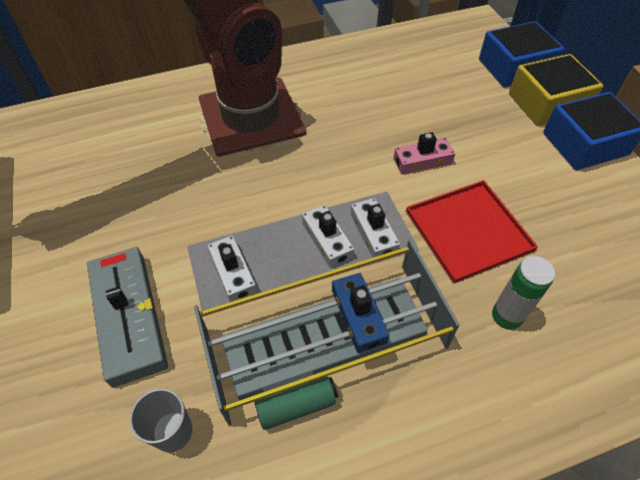

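View pics/top0.png

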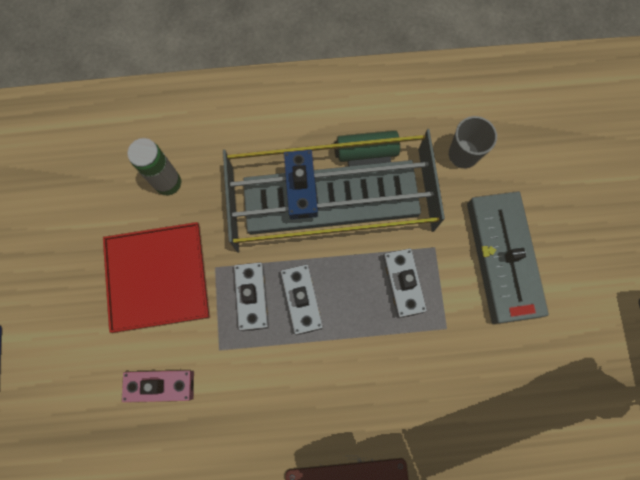

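```bash
cat > h.py <<'E'
import numpy as np, cv2, json
from cell import robot
def cam(n):
    m=robot.camera_model(n); f=240/np.tan(np.radians(m['vertical_fov'])/2)
    K=np.array([[f,0,m['cx']],[0,f,m['cy']],[0,0,1]]); return K,np.array(m['distortion']),np.array(m['T'])
def p2w(n,uv,z):
    K,D,T=cam(n); uv=np.array(uv,float).reshape(-1,1,2)
    r=cv2.undistortPoints(uv,K,D).reshape(-1,2); r=np.c_[r,np.ones(len(r))]@T[:3,:3].T
    return T[:3,3]+r*((z-T[2,3])/r[:,2])[:,None]
def w2p(n,P):
    K,D,T=cam(n); R=T[:3,:3].T; t=-R@T[:3,3]
    return cv2.projectPoints(np.array(P,float).reshape(-1,1,3),cv2.Rodrigues(R)[0],t,K,D)[0].reshape(-1,2)
def cloud(n,d):
    K,D,T=cam(n); v,u=np.mgrid[:480,:640]
    r=cv2.undistortPoints(np.stack([u,v],-1).reshape(-1,1,2).astype(float),K,D).reshape(-1,2)
    P=np.c_[r,np.ones(len(r))]*d.reshape(-1,1)
    return (P@T[:3,:3].T+T[:3,3]).reshape(480,640,3)
def blob(mask,P,zlo,zhi,minA=80):
    m=(mask&(P[...,2]>zlo)&(P[...,2]<zhi)).astype(np.uint8)
    m=cv2.morphologyEx(m,cv2.MORPH_OPEN,np.ones((2,2)))
    n,l,s,c=cv2.connectedComponentsWithStats(m); o=[]
    for i in range(1,n):
        if s[i,4]<minA: continue
        pts=P[l==i]; r=cv2.minAreaRect((pts[:,:2]*1000).astype(np.float32))
        o.append((s[i,4],c[i].round(),pts.mean(0).round(4),r))
    return o
def measure(n,im,d):
    P=cloud(n,d); hsv=cv2.cvtColor(im,cv2.COLOR_BGR2HSV).astype(int); H,S,V=hsv[...,0],hsv[...,1],hsv[...,2]
    return P,H,S,V
E
python3 - <<'E'
from h import *
for n in ["top","scene"]:
    im=cv2.imread(f"pics/{n}0.png"); d=np.load(f"pics/{n}0.npy")
    P,H,S,V=measure(n,im,d)
    def show(t,o):
        for x in o: print(n,t,x[0],x[1],x[2],'rect c',np.round(x[3][0],1),'sz',np.round(x[3][1],1),'ang',round(x[3][2],1))
    allm=np.ones_like(H,bool); inb=(P[...,0]>.3)
    show('silver',blob((S<60)&(V>120)&inb,P,.028,.045,150))
    show('coil-low',blob((V<90)&inb,P,.074,.088,40))
    show('blue',blob((H>100)&(H<125)&(S>110)&inb,P,.095,.115,100))
    show('coil-hi',blob((V<90)&inb,P,.135,.165,40))
    show('tray',blob(((H<5)|(H>174))&(S>150)&inb&(P[...,1]>0),P,-.01,.03,500))
    show('red',blob(((H<5)|(H>174))&(S>150)&inb&(P[...,1]<0),P,.03,.06,50))
    show('yellow',blob((H>20)&(H<32)&(S>150)&inb,P,.03,.1,20))
    show('rails',blob((S<40)&inb,P,.064,.075,80))
    show('console',blob((S<70)&inb&(P[...,1]<-.2),P,.04,.05,800))
    show('gripslot',blob((V<90)&inb&(P[...,1]<-.2),P,.085,.1,20))
    show('top100',blob(allm&inb,P,.09,.105,80))
E
```

```text
top silver 1081 [406. 284.] [ 0.4436 -0.1541  0.0376] rect c [413.6 -72.2] sz [136.  273.8] ang 21.9
top silver 1171 [252. 297.] [0.4439 0.1522 0.0428] rect c [393.6 129.5] sz [257.1  97.5] ang 26.0
top silver 1207 [303. 300.] [0.4304 0.0532 0.0358] rect c [397.4  48.8] sz [199.7  55.5] ang 8.4
top coil-low 135 [481. 129.] [ 0.7415 -0.3409  0.0805] rect c [ 737.3 -340.3] sz [67.3 26. ] ang 41.7
top coil-low 74 [467. 154.] [ 0.6859 -0.2993  0.0911] rect c [ 511.5 -132.5] sz [ 55.9 530.8] ang 46.6
top coil-low 47 [160. 182.] [0.6784 0.3121 0.0963] rect c [503.7 172. ] sz [497.3  31.7] ang 38.6
top coil-low 182 [409. 280.] [ 0.4448 -0.1514  0.0819] rect c [388.1 -67.4] sz [ 37.2 260.1] ang 34.4
top coil-low 185 [248. 294.] [0.4437 0.1521 0.0993] rect c [375.1 104.9] sz [210.8  36.5] ang 35.1
top coil-low 192 [301. 297.] [0.4308 0.0552 0.0811] rect c [374.2  45.8] sz [152.9  26. ] ang 9.1
top coil-low 41 [149. 382.] [0.3002 0.3446 0.0792] rect c [299.9 344.6] sz [29.8  3.7] ang 85.1
top blue 797 [304. 191.] [0.6312 0.0315 0.1084] rect c [505.8  43.7] sz [ 54.  410.3] ang 86.4
top blue 12
[... 7188 characters left out ...]
top100 2251 [602. 117.] [0.3781 0.7436 0.095 ] rect c [627.1 314.3] sz [ 172.8 1194. ] ang 30.8
scene top100 479 [435. 286.] [0.6494 0.1823 0.0933] rect c [787.3  86. ] sz [127.7 638.5] ang 53.8
scene top100 110 [114. 293.] [ 0.4784 -0.3645  0.0916] rect c [ 478.2 -365.4] sz [17.8 25. ] ang 4.6
scene top100 146 [517. 302.] [0.7305 0.2991 0.1016] rect c [850.3  76.3] sz [ 54.8 554.8] ang 28.6
scene top100 459 [209. 359.] [ 0.6564 -0.2267  0.0979] rect c [ 757.7 -210.2] sz [510.4  32.4] ang 9.0
scene top100 108 [373. 344.] [0.7187 0.0353 0.0975] rect c [836.8 -53.6] sz [ 44.3 393.2] ang 53.0
scene top100 682 [156. 416.] [ 0.7213 -0.3236  0.0969] rect c [ 832.9 -230.6] sz [369.4  91.6] ang 37.6
```

```bash
python3 - <<'E'
from h import *
im=cv2.imread("pics/top0.png")
a=cv2.resize(im[120:250,215:450],None,fx=3.4,fy=3.4,interpolation=cv2.INTER_CUBIC); cv2.imwrite("pics/c1.png",a)
a=cv2.resize(im[185:330,460:560],None,fx=4,fy=4,interpolation=cv2.INTER_CUBIC); cv2.imwrite("pics/c2.png",a)
for c in ["top","scene"]:
    for t in ["new1_c","dry1_c","grip","marker","tray"]:
        print(c,t,[(np.round(x['at']),round(x['confidence'],2)) for x in robot.search_frame(c,t)])
E
```

```text
top new1_c [(array([300., 301.]), 0.9), (array([251., 298.]), 0.22)]
top dry1_c []
top grip [(array([514., 254.]), 0.75)]
top marker [(array([488., 250.]), 0.61), (array([251., 299.]), 0.54)]
top tray [(array([154., 278.]), 0.7)]
scene new1_c [(array([326., 235.]), 0.63)]
scene dry1_c []
scene grip [(array([117., 298.]), 0.61), (array([525., 292.]), 0.36)]
scene marker [(array([146., 303.]), 0.64)]
scene tray [(array([468., 226.]), 0.77)]
```

View pics/c2.png

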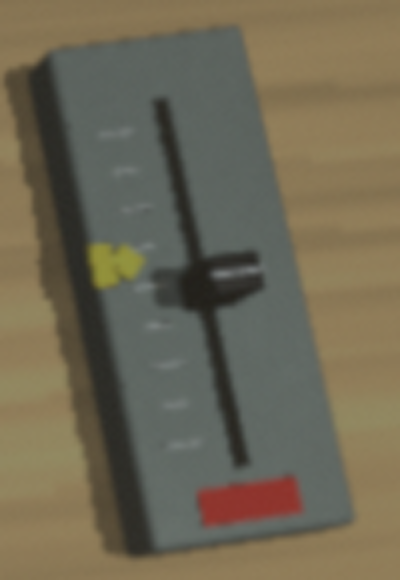

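```bash
cat >> h.py <<'E'
def rects(shots, specs):
    """shots: {cam:(im,d)}; specs: list (name,kind,center xy,radius,zlo,zhi)"""
    pre={n:measure(n,*s) for n,s in shots.items()}
    for name,kind,c,rad,zlo,zhi in specs:
        for n in list(shots)+['both']:
            pts=[]
            for k in ([n] if n!='both' else list(shots)):
                P,H,S,V=pre[k]
                Z=cv2.medianBlur(P[...,2].astype(np.float32),3)
                col={'any':V>-1,'silver':(S<60)&(V>110),'dark':V<95,'blue':(H>100)&(H<125)&(S>100),'red':((H<6)|(H>174))&(S>130),'yellow':(H>18)&(H<34)&(S>120),'grey':(S<70)}[kind]
                m=col&(P[...,2]>zlo)&(P[...,2]<zhi)&(abs(Z-P[...,2])<.006)&(np.hypot(P[...,0]-c[0],P[...,1]-c[1])<rad)
                m=cv2.morphologyEx(m.astype(np.uint8),cv2.MORPH_OPEN,np.ones((2,2)))>0
                pts.append(P[m])
            pts=np.vstack(pts)
            if len(pts)<8: print(name,n,'none'); continue
            r=cv2.minAreaRect((pts[:,:2]*1000).astype(np.float32))
            (w,h),a=r[1],r[2]
            if w<h: a-=90; 
            a=(a+90)%180-90
            print(name,n,len(pts),'c',np.round(r[0],1),'sz',np.round(sorted((w,h)),1),'yaw of long',round(a,1),'zmed',round(float(np.median(pts[:,2])),4))
E
python3 - <<'E'
from h import *
sh={n:(cv2.imread(f"pics/{n}0.png"),np.load(f"pics/{n}0.npy")) for n in ["top","scene"]}
rects(sh,[('A','silver',(.445,.152),.085,.031,.042),('B','silver',(.43,.053),.085,.031,.042),('C','silver',(.45,-.153),.085,.031,.042),
('Ac','any',(.445,.152),.035,.075,.087),('Bc','any',(.43,.054),.035,.075,.087),('Cc','any',(.45,-.153),.035,.075,.087),
('blue','blue',(.64,.035),.085,.1,.112),('bluec','any',(.65,.036),.035,.144,.157),
('tray','red',(.508,.35),.16,-.005,.03),('console','grey',(.48,-.364),.17,.041,.049),('grip','any',(.478,-.365),.03,.086,.098),('redp','red',(.37,-.37),.05,.04,.05),('arrow','yellow',(.49,-.318),.05,.044,.055),
('slot','dark',(.46,-.364),.14,.025,.046)])
E
```

```text
A top 1494 c [401.7 118.3] sz [126.3 239.9] yaw of long 13.2 zmed 0.0357
A scene 1036 c [696.8  30.9] sz [132.4 719. ] yaw of long -25.0 zmed 0.0361
A both 2530 c [680.   40.6] sz [212.8 731.2] yaw of long -14.5 zmed 0.0358
B top 1396 c [395.7  76.5] sz [110.2 204.2] yaw of long 8.2 zmed 0.0356
B scene 1003 c [692.   2.] sz [130.9 691.2] yaw of long -15.6 zmed 0.036
B both 2399 c [671.1   6.5] sz [142.4 731.2] yaw of long -14.5 zmed 0.0358
C top 1168 c [413.9 -73.3] sz [136.8 275.5] yaw of long -68.3 zmed 0.0357
C scene 1064 c [ 685.4 -137.7] sz [ 65.3 640.9] yaw of long 2.9 zmed 0.0358
C both 2232 c [ 628.8 -156.8] sz [195.  731.2] yaw of long -14.5 zmed 0.0357
Ac top 230 c [375.5 104.4] sz [ 34.9 210.9] yaw of long 35.2 zmed 0.0798
Ac scene 182 c [429.2 172.5] sz [32.9 96.8] yaw of long -32.9 zmed 0.0799
Ac both 412 c [363.4 127.5] sz [ 90.1 216.3] yaw of long 34.3 zmed 0.0799
Bc top 242 c [374.2  45.8] sz [ 26.  152.9] yaw of long 9.1 zmed 0.0796
Bc scene 178 c [412.1  69.9] sz [31.5 92.9] yaw of long -25.5 zmed 0.08
Bc both 420 c [374.5  64.2] sz [ 55.5 156. ] yaw of long 5.2 zme
[... 1406 characters left out ...]
edp top 193 c [ 368.2 -373.5] sz [16.2 49.3] yaw of long -88.0 zmed 0.0452
redp scene 176 c [ 371.9 -369.8] sz [19.3 48.5] yaw of long -89.6 zmed 0.0451
redp both 369 c [ 370.6 -371.7] sz [21.9 52.4] yaw of long -89.6 zmed 0.0451
arrow top 89 c [ 403.4 -149.9] sz [ 20.6 414.2] yaw of long -62.7 zmed 0.0484
arrow scene 108 c [ 743.7 -247.4] sz [ 26.4 558.3] yaw of long 16.8 zmed 0.0489
arrow both 197 c [ 614.6 -211.4] sz [308.  731.2] yaw of long -14.5 zmed 0.0486
slot top 691 c [ 448.  -181.8] sz [244.1 455.2] yaw of long -83.1 zmed 0.043
slot scene 234 c [ 474.1 -341.6] sz [ 55.5 234.2] yaw of long 2.5 zmed 0.032
slot both 925 c [ 449.7 -181.6] sz [247.5 455.2] yaw of long -83.1 zmed 0.0415
```

View pics/c1.png

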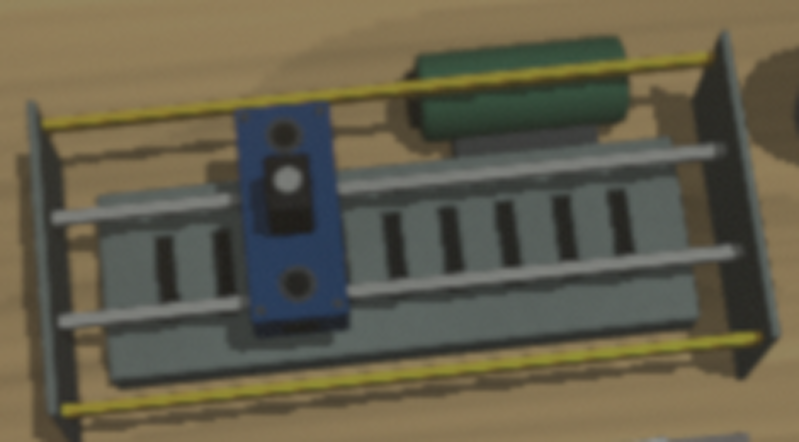

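```bash
sed -i 's/m=cv2.morphologyEx(m.astype(np.uint8),cv2.MORPH_OPEN,np.ones((2,2)))>0/m=m\&(cv2.morphologyEx(m.astype(np.uint8),cv2.MORPH_OPEN,np.ones((3,3)))>0)/' h.py
python3 - <<'E'
from h import *
sh={n:(cv2.imread(f"pics/{n}0.png"),np.load(f"pics/{n}0.npy")) for n in ["top","scene"]}
rects(sh,[('A','silver',(.445,.152),.085,.031,.042),('B','silver',(.43,.053),.085,.031,.042),('C','silver',(.45,-.153),.085,.031,.042),
('Ac','any',(.445,.152),.035,.075,.087),('Bc','any',(.43,.054),.035,.075,.087),('Cc','any',(.45,-.153),.035,.075,.087),
('blue','blue',(.64,.035),.085,.1,.112),('bluec','any',(.65,.036),.035,.144,.157),
('tray','red',(.508,.35),.16,-.005,.03),('console','grey',(.48,-.364),.17,.041,.049),('grip','any',(.478,-.365),.03,.086,.098),('redp','red',(.37,-.37),.05,.04,.05),('arrow','yellow',(.49,-.318),.05,.044,.055),
('slot','dark',(.46,-.364),.14,.025,.046)])
# rails / guard bars / cheeks by pixels in top picture
def full(c,o=(215,120),s=3.4): return [c[0]/s+o[0]-.35,c[1]/s+o[1]-.35]
for t,px,z in [('railF',[(55,217),(715,150)],.07),('railN',[(62,321),(738,251)],.07),('barF',[(48,124),(705,58)],.08),('barN',[(66,411),(758,338)],.08),('blue corners',[(236,107),(330,101),(346,313),(254,320)],.106)]:
    print(t,p2w("top",[full(p) for p in px],z)[:,:2].round(4).tolist())
E
```

```text
A top 1407 c [449.3 127. ] sz [114.5 129.4] yaw of long 0.4 zmed 0.0357
A scene 1002 c [452.  126.1] sz [113.9 131.3] yaw of long 2.7 zmed 0.036
A both 2409 c [450.9 126.8] sz [115. 132.] yaw of long 0.9 zmed 0.0358
B top 1331 c [430.8  83.4] sz [109.4 129.8] yaw of long 8.2 zmed 0.0358
B scene 960 c [430.3  82.6] sz [110.6 132.4] yaw of long 8.4 zmed 0.0359
B both 2291 c [430.3  82.7] sz [110.7 132.4] yaw of long 8.4 zmed 0.0358
C top 1108 c [ 448.7 -152.1] sz [ 55.3 129.6] yaw of long 6.5 zmed 0.0358
C scene 1039 c [ 449.1 -152.2] sz [ 56.1 131.5] yaw of long 6.5 zmed 0.0358
C both 2147 c [ 449.1 -152.2] sz [ 56.1 131.5] yaw of long 6.5 zmed 0.0358
Ac top 230 c [449.2 157.3] sz [25.5 33.3] yaw of long -2.8 zmed 0.0799
Ac scene 182 c [451.6 156.2] sz [26.  33.8] yaw of long -1.0 zmed 0.0802
Ac both 412 c [450.5 156.6] sz [26.8 35.9] yaw of long -1.1 zmed 0.0801
Bc top 240 c [434.3  57. ] sz [25.7 34.1] yaw of long 9.1 zmed 0.0797
Bc scene 176 c [436.2  56.1] sz [25.2 34.5] yaw of long 6.7 zmed 0.0802
Bc both 416 c [435.2  56.7] sz [26.7 36.3] yaw of long 6.7 zmed 0.0799
Cc top 235 c
[... 1606 characters left out ...]
 494.  -322.4] sz [19.3 20.7] yaw of long -83.5 zmed 0.0486
arrow scene 104 c [ 491.8 -324.5] sz [21.1 23.3] yaw of long 77.1 zmed 0.0492
arrow both 185 c [ 493.6 -324.3] sz [21.2 24.6] yaw of long -85.2 zmed 0.049
slot top 488 c [ 469.1 -341.8] sz [ 57.1 236.8] yaw of long 2.4 zmed 0.0398
slot scene 45 c [ 511.3 -314.1] sz [  1.8 141.5] yaw of long 2.5 zmed 0.0386
slot both 533 c [ 469.1 -341.8] sz [ 57.1 236.8] yaw of long 2.4 zmed 0.0397
railF [[0.6729, 0.1771], [0.6796, -0.2173]]
railN [[0.6085, 0.1762], [0.6154, -0.2221]]
barF [[0.7278, 0.177], [0.7347, -0.2171]]
barN [[0.5518, 0.1752], [0.559, -0.2236]]
blue corners [[0.717, 0.0641], [0.7158, 0.0096], [0.5874, 0.0117], [0.588, 0.0635]]
```

Candidates: the silver blocks are at top px (250,297), (301,300) and (406,283). The only blue block is at (300,185), and the pink block at (157,386) is a look-alike to leave alone. The slider grip is at (514,254) and the arrow at (488,252). The close crops confirm a blue block across the rails, a grip with a white line, a yellow arrow and a red end patch. First move: go above the grip.

```bash
python3 -m pendant '0 0 -.126 .69 .557 0 -1; 0 0 -.126 .69 .557 0 -1; 0 0 -.126 .69 .557 0 -1; 0 0 -.126 .69 .557 0 -1; 0 0 -.126 .69 .557 0 -1; 0 0 -.126 .69 .557 0 -1; 0 0 -.126 .69 .557 0 -1; 0 0 -.126 .69 .557 0 -1; 0 0 -.126 .69 .557 0 -1; 0 0 -.126 .69 .557 0 -1; 0 0 -.126 .69 .557 0 -1; 0 0 -.126 .69 .557 0 -1; 0 0 0 0 0 0 -1; 0 0 0 0 0 0 -1' 60
python3 - <<'E'
from h import *
sh={n:(cv2.imread(f"pics/{n}0.png"),np.load(f"pics/{n}0.npy")) for n in ["top","scene"]}
# rail & bar lines from depth, fit
for n in sh:
    P,H,S,V=measure(n,*sh[n])
    for t,cx,zl,zh in [('N',.612,.066,.074),('F',.676,.066,.074),('bN',.5554,.076,.084),('bF',.7313,.076,.084)]:
        m=(abs(P[...,0]-cx)<.014)&(P[...,2]>zl)&(P[...,2]<zh)&(abs(P[...,1]+.02)<.19)
        p=P[m]; v,r=cv2.fitLine(p[:,:2].astype(np.float32),cv2.DIST_HUBER,0,.001,.001).ravel().reshape(2,2)
        print(n,t,m.sum(),'x at y=-.02',round(r[0]+v[0]/v[1]*(-.02-r[1]),4),'slope',round(v[0]/v[1],4))
rects(sh,[('cheekL','any',(.645,.18),.12,.094,.104),('cheekR','any',(.645,-.226),.12,.094,.104)])
E
```

```text
t: 1.77
eef_pos: [0.4773, -0.3642, 0.2313]
tcp_rot: [-3.14, -0.074, -0.001]
force: [-0.8, -1.5, 0.1]
opening: 0.0856
top N 662 x at y=-.02 0.6121 slope -0.0178
top F 655 x at y=-.02 0.6761 slope -0.0183
top bN 635 x at y=-.02 0.5562 slope -0.0187
top bF 610 x at y=-.02 0.7323 slope -0.0185
scene N 836 x at y=-.02 0.614 slope -0.0145
scene F 882 x at y=-.02 0.6774 slope -0.0147
scene bN 759 x at y=-.02 0.5584 slope -0.0186
scene bF 973 x at y=-.02 0.7327 slope -0.0191
cheekL top 270 c [640.2 182.2] sz [  8.1 187.4] yaw of long 0.4 zmed 0.0993
cheekL scene 371 c [641.5 180.2] sz [  8.1 185.5] yaw of long 0.8 zmed 0.0995
cheekL both 641 c [640.4 181.2] sz [ 10.1 187.6] yaw of long 0.7 zmed 0.0994
cheekR top 356 c [ 649.1 -270.5] sz [ 93.4 188. ] yaw of long 0.8 zmed 0.0993
cheekR scene 605 c [ 650.1 -281.7] sz [113.3 187.1] yaw of long 0.8 zmed 0.0999
cheekR both 961 c [ 649.4 -281.1] sz [114.6 188.3] yaw of long 0.8 zmed 0.0997
```

```bash
python3 -m pendant '0 0 0 -.04 -.05 -.7 -1; 0 0 0 0 0 -.7 -1; 0 0 0 0 0 -.7 -1; 0 0 0 0 0 -.7 -1; 0 0 0 0 0 -.7 -1; 0 0 0 0 0 -.4 -1; 0 0 0 0 0 -.28 -1; 0 0 0 0 0 0 -1; 0 0 0 0 0 0 -1' 40
python3 - <<'E'
from h import *
s=robot.state(); print(s['eef_pos'],s['force'])
im,d=robot.get_image("scene"); cv2.imwrite("pics/s1.png",cv2.resize(im[200:440,40:360],None,fx=2.4,fy=2.4))
E
```

```text
t: 2.52
eef_pos: [0.4734, -0.3692, 0.0644]
tcp_rot: [3.141, 0.065, -0.0]
force: [0.0, -0.7, 0.7]
opening: 0.0857
[ 0.47335088 -0.36920549  0.06443365] [ 0.04391627 -0.66503448  0.66609582]
```

View pics/s1.png

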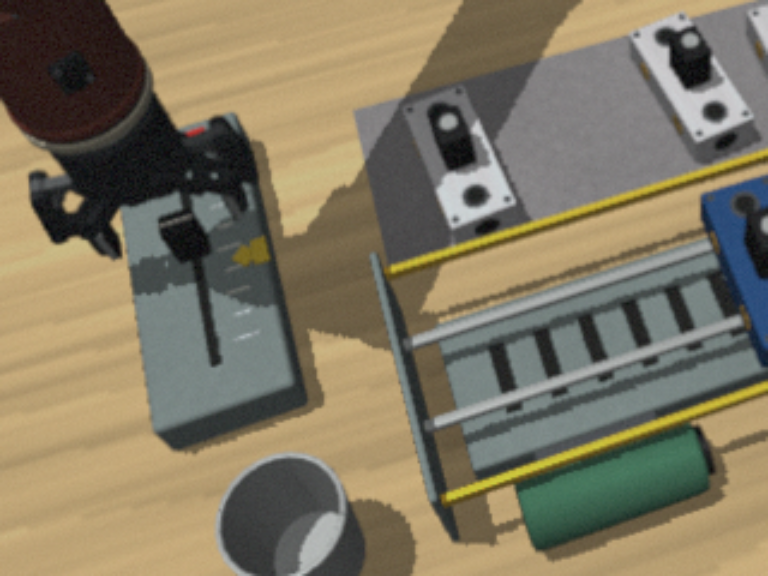

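```bash
python3 -m pendant '0 0 0 .06 .07 0 -1; 0 0 0 0 0 0 -1;0 0 0 0 0 0 1; 0 0 0 0 0 0 1; 0 0 0 0 0 0 1; 0 0 0 0 0 0 1; 0 0 0 0 0 0 1; 0 0 0 0 0 0 1; 0 0 0 0 0 0 1; 0 0 0 0 0 0 1; 0 0 0 0 0 0 1; 0 0 0 0 0 0 1' 40
```

```text
t: 3.57
eef_pos: [0.4764, -0.3669, 0.0646]
tcp_rot: [3.139, 0.065, 0.001]
force: [0.9, -5.5, 1.2]
opening: 0.0256
```

```bash
python3 -m pendant '0 0 0 -.2 -.009 0 1; 0 0 0 -.2 -.009 0 1; 0 0 0 -.2 -.009 0 1; 0 0 0 -.2 -.009 0 1; 0 0 0 -.2 -.009 0 1; 0 0 0 -.2 -.009 0 1; 0 0 0 -.2 -.009 0 1; 0 0 0 -.2 -.009 0 1; 0 0 0 -.2 -.009 0 1; 0 0 0 -.03 0 0 1; 0 0 0 0 0 0 1; 0 0 0 0 0 0 1; 0 0 0 0 0 0 1; 0 0 0 0 0 0 1' 40
```

```text
t: 4.73
eef_pos: [0.4028, -0.3701, 0.0646]
tcp_rot: [3.139, 0.065, 0.0]
force: [-1.9, -6.3, 2.9]
opening: 0.025
```

```bash
python3 -m pendant '0 0 0 0 0 0 -1; 0 0 0 0 0 0 -1; 0 0 0 0 0 0 -1; 0 0 0 0 0 0 -1; 0 0 0 0 0 0 -1; 0 0 0 0 0 0 -1; 0 0 0 0 0 0 -1; 0 0 0 0 0 .5 -1; 0 0 0 0 0 .8 -1; 0 0 0 0 0 .9 -1; 0 0 0 0 0 .9 -1; 0 0 0 0 0 .9 -1; 0 0 0 .2 .8 .5 -1; 0 0 0 .2 .8 .3 -1; 0 0 0 .2 .9 0 -1; 0 0 0 .2 .9 0 -1; 0 0 0 .2 .9 0 -1; 0 0 0 0 0 0 -1' 60
python3 - <<'E'
from h import *
s=robot.state(); print(s['eef_pos'],s['force'],s['joint_pos'].round(2))
sh={}
for n in ["top","scene"]:
    im,d=robot.get_image(n); sh[n]=(im,d); cv2.imwrite(f"pics/{n}2.png",im); np.save(f"pics/{n}2.npy",d)
rects(sh,[('grip','any',(.403,-.37),.03,.086,.098),('console','grey',(.48,-.364),.17,.041,.049),('bluec','any',(.65,.036),.035,.144,.157),('arrow','yellow',(.49,-.318),.05,.044,.055)])
E
```

```text
t: 6.23
eef_pos: [0.4451, -0.1892, 0.2567]
tcp_rot: [-3.139, -0.081, -0.002]
force: [1.3, -0.3, 0.3]
opening: 0.0853
[ 0.44505995 -0.189208    0.25674638] [ 1.26346532 -0.28285294  0.25111854] [ 0.65 -0.   -0.34  1.8  -0.    1.34 -1.2 ]
grip top none
grip scene 129 c [ 403.1 -369.3] sz [20.8 25.4] yaw of long 88.6 zmed 0.0911
grip both 129 c [ 403.1 -369.3] sz [20.8 25.4] yaw of long 88.6 zmed 0.0911
console top none
console scene 6173 c [ 482.8 -366.5] sz [104.6 261.5] yaw of long 2.5 zmed 0.0453
console both 6173 c [ 482.8 -366.5] sz [104.6 261.5] yaw of long 2.5 zmed 0.0453
bluec top 243 c [651.7  38.4] sz [25.7 33.8] yaw of long 1.2 zmed 0.1499
bluec scene 301 c [653.1  37.3] sz [26.3 33.8] yaw of long -0.2 zmed 0.1502
bluec both 544 c [652.5  37.7] sz [27.2 35.3] yaw of long 0.3 zmed 0.1501
arrow top none
arrow scene 110 c [ 492.9 -323.7] sz [21.4 25. ] yaw of long 78.7 zmed 0.0496
arrow both 110 c [ 492.9 -323.7] sz [21.4 25. ] yaw of long 78.7 zmed 0.0496
```

View pics/scene2.png

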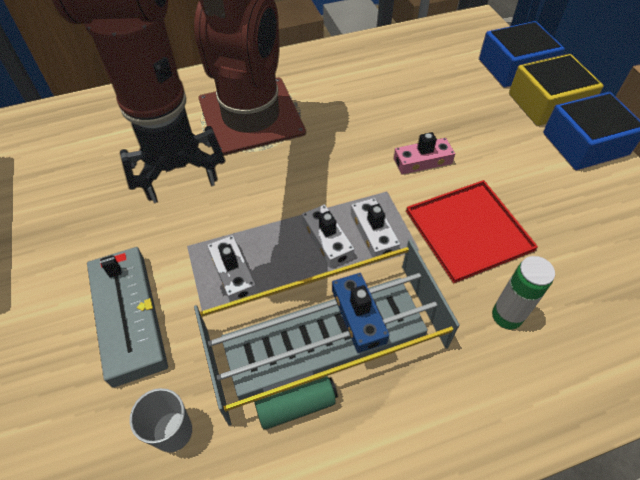

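The slider is shut: the grip is at (110,264) on the red end, and its box x measures -0.080. Next, the blue block.

```bash
python3 -m pendant '0 0 -.039 .519 .567 0 -1; 0 0 -.039 .519 .567 0 -1; 0 0 -.039 .519 .567 0 -1; 0 0 -.039 .519 .567 0 -1; 0 0 -.039 .519 .567 0 -1; 0 0 -.039 .519 .567 0 -1; 0 0 -.039 .519 .567 0 -1; 0 0 -.039 .519 .567 0 -1; 0 0 -.039 .519 .567 0 -1; 0 0 -.039 .519 .567 0 -1; 0 0 0 0 0 0 -1; 0 0 0 0 0 0 -1' 60
```

```text
t: 7.33
eef_pos: [0.6513, 0.0302, 0.2548]
tcp_rot: [-3.141, 0.006, 0.003]
force: [-0.4, -0.7, -0.3]
opening: 0.0853
```

```bash
python3 -m pendant '0 0 0 .03 .18 -.5 -1; 0 0 0 0 0 -.6 -1; 0 0 0 0 0 -.6 -1; 0 0 0 0 0 -.6 -1; 0 0 0 0 0 -.4 -1; 0 0 0 0 0 -.3 -1; 0 0 0 0 0 -.2 -1; 0 0 0 0 0 -.1 -1; 0 0 0 0 0 -.1 -1; 0 0 0 0 0 0 -1; 0 0 0 0 0 0 -1' 60
```

```text
t: 8.25
eef_pos: [0.6522, 0.0371, 0.1209]
tcp_rot: [-3.142, 0.007, -0.002]
force: [-1.1, -1.0, 0.6]
opening: 0.0854
```

```bash
python3 -m pendant '0 0 0 0 0 -.06 -1; 0 0 0 0 0 0 1; 0 0 0 0 0 0 1; 0 0 0 0 0 0 1; 0 0 0 0 0 0 1; 0 0 0 0 0 0 1; 0 0 0 0 0 0 1; 0 0 0 0 0 0 1; 0 0 0 0 0 0 1; 0 0 0 0 0 0 1; 0 0 0 0 0 .2 1; 0 0 0 0 0 .3 1; 0 0 0 0 0 .4 1; 0 0 0 0 0 .5 1; 0 0 0 0 0 .5 1; 0 0 0 0 0 .4 1; 0 0 0 0 0 0 1' 80
```

```text
t: 9.67
eef_pos: [0.6533, 0.0378, 0.2141]
tcp_rot: [-3.141, 0.007, -0.008]
force: [0.6, 0.4, -5.8]
opening: 0.0248
```

```bash
python3 -m pendant '0 0 .036 -.257 .559 0 1; 0 0 .036 -.257 .559 0 1; 0 0 .036 -.257 .559 0 1; 0 0 .036 -.257 .559 0 1; 0 0 .036 -.257 .559 0 1; 0 0 .036 -.257 .559 0 1; 0 0 .036 -.257 .559 0 1; 0 0 .036 -.257 .559 0 1; 0 0 .036 -.257 .559 0 1; 0 0 .036 -.257 .559 0 1; 0 0 .036 -.257 .559 0 1; 0 0 .036 -.257 .559 0 1; 0 0 .036 -.257 .559 0 1; 0 0 .036 -.257 .559 0 1; 0 0 0 0 0 0 1; 0 0 0 0 0 0 1' 80
python3 - <<'E'
from h import *
im,d=robot.get_image("scene"); cv2.imwrite("pics/s3.png",im)
E
```

```text
t: 11.0
eef_pos: [0.506, 0.3518, 0.2088]
tcp_rot: [-3.14, -0.094, 0.003]
force: [0.8, -0.0, -5.5]
opening: 0.0251
```

View pics/s3.png

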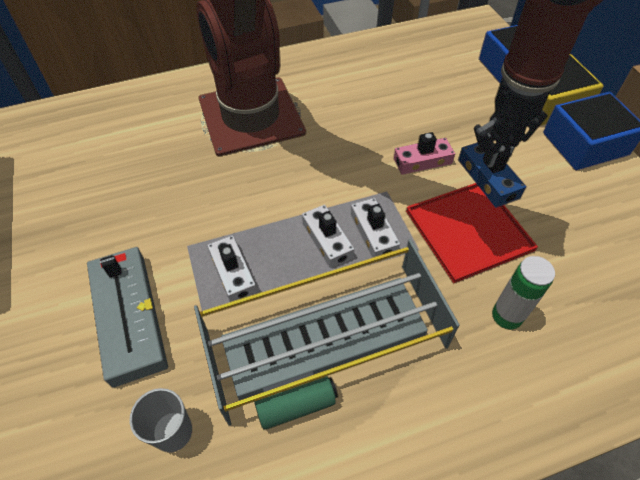

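```bash
python3 -m pendant '0 0 0 .07 -.03 -.6 1; 0 0 0 0 0 -.6 1; 0 0 0 0 0 -.6 1; 0 0 0 0 0 -.6 1; 0 0 0 0 0 -.5 1; 0 0 0 0 0 -.4 1; 0 0 0 0 0 -.2 1; 0 0 0 0 0 -.2 1; 0 0 0 0 0 -.05 1; 0 0 0 0 0 0 1; 0 0 0 0 0 0 1' 80
```

```text
t: 11.97
eef_pos: [0.5113, 0.3492, 0.0606]
tcp_rot: [-3.14, -0.087, -0.002]
force: [-0.9, 0.9, -5.6]
opening: 0.025
```

```bash
python3 -m pendant '0 0 0 0 0 -.05 1; 0 0 0 0 0 -.05 1; 0 0 0 0 0 -.05 1; 0 0 0 0 0 -.04 1; 0 0 0 0 0 0 1; 0 0 0 0 0 0 1' 80
```

```text
t: 12.47
eef_pos: [0.5109, 0.3491, 0.053]
tcp_rot: [3.14, 0.088, 0.001]
force: [-2.9, -3.7, 6.6]
opening: 0.0251
```

Contact made (force now upward). I'll release and retreat up, then swing toward silver C at (.449,-.152).

```bash
python3 -m pendant '0 0 0 0 0 0 -1; 0 0 0 0 0 0 -1; 0 0 0 0 0 0 -1; 0 0 0 0 0 0 -1; 0 0 0 0 0 0 -1; 0 0 0 0 0 0 -1; 0 0 0 0 0 0 -1; 0 0 0 0 0 .3 -1; 0 0 0 0 0 .6 -1; 0 0 0 0 0 .8 -1; 0 0 0 0 0 .9 -1; 0 0 0 0 0 .9 -1; 0 0 0 0 0 .5 -1; 0 0 0 0 0 0 -1'
python3 -m pendant '0 0 0 -.1 -.9 0 -1; 0 0 0 -.1 -.9 0 -1; 0 0 0 -.1 -.9 0 -1; 0 0 0 -.1 -.9 0 -1; 0 0 0 -.1 -.9 0 -1; 0 0 0 -.1 -.9 0 -1; 0 0 0 -.1 -.9 0 -1; 0 0 0 -.1 -.9 0 -1; 0 0 0 -.1 -.9 0 -1; 0 0 0 -.1 -.9 0 -1; 0 0 0 -.1 -.9 0 -1; 0 0 0 -.1 -.9 0 -1; 0 0 0 0 -.9 0 -1; 0 0 0 0 -.7 0 -1; 0 0 0 0 0 0 -1'
python3 - <<'E'
from h import *
s=robot.state(); print(s['eef_pos'],s['force'],s['joint_pos'].round(2))
sh={}
for n in ["top","scene"]:
    im,d=robot.get_image(n); sh[n]=(im,d); cv2.imwrite(f"pics/{n}4.png",im); np.save(f"pics/{n}4.npy",d)
rects(sh,[('blue','blue',(.51,.35),.09,.036,.047),('bluec','any',(.51,.35),.035,.08,.09),('C','silver',(.45,-.153),.085,.031,.042),('Cc','any',(.45,-.153),.035,.075,.087),('Bc','any',(.435,.056),.035,.075,.087),('Ac','any',(.45,.156),.035,.075,.087)])
E
```

```text
t: 13.63
eef_pos: [0.5123, 0.3509, 0.2188]
tcp_rot: [-3.136, -0.088, -0.011]
force: [0.4, 0.3, -0.5]
opening: 0.0852
t: 14.88
eef_pos: [0.4615, -0.1532, 0.2121]
tcp_rot: [3.139, 0.076, -0.001]
force: [-0.8, -1.1, -0.3]
opening: 0.0853
[ 0.46148021 -0.15318978  0.21209059] [-0.79665439 -1.06039626 -0.25596918] [ 0.52  0.03 -0.3   1.86  0.01  1.25 -1.3 ]
blue top 845 c [509.4 347.8] sz [ 52.9 125.1] yaw of long 2.3 zmed 0.0406
blue scene 887 c [513.1 347.3] sz [ 58.2 129.6] yaw of long 3.4 zmed 0.041
blue both 1732 c [512.5 347.3] sz [ 58.2 130.8] yaw of long 3.4 zmed 0.0409
bluec top 229 c [510.1 349.7] sz [26.6 34.6] yaw of long 3.5 zmed 0.0846
bluec scene 165 c [512.2 347.8] sz [25.8 35. ] yaw of long 4.5 zmed 0.0851
bluec both 394 c [511.2 349.1] sz [28.5 36.2] yaw of long 1.5 zmed 0.0849
C top 960 c [ 436.7 -153.1] sz [ 56.4 107. ] yaw of long 7.2 zmed 0.0357
C scene 1021 c [ 448.5 -152.2] sz [ 56.2 131.6] yaw of long 6.4 zmed 0.0358
C both 1981 c [ 448.5 -152. ] sz [ 56.9 131.6] yaw of long 6.5 zmed 0.0358
Cc top 241 c [ 448.7 -151.4] sz [26.1 34. ] yaw of long 6.3 zmed 0.0798
Cc scene 204 c [ 450.5 -152. ] sz [25.7 36.6] yaw of long 6.1 zmed 0.0798
Cc both 445 c [ 450.2 -151.6] sz [26.7 36.9] yaw of long 6.3 zmed 0.0798
Bc top 239 c [434.3  56.9] sz [25.8 34.1] yaw of long 8.4 zmed 0.0799
Bc scene 179 c [436.3  56. ] sz [25.1 33.1] yaw of long 9.6 zmed 0.0803
Bc both 418 c [435.   56.6] sz [26.6 35.5] yaw of long 8.6 zmed 0.0801
Ac top 240 c [449.  156.9] sz [25.8 33.6] yaw of long 1.0 zmed 0.0798
Ac scene 178 c [451.8 156.1] sz [25.5 34.4] yaw of long 3.2 zmed 0.0803
Ac both 418 c [450.5 156.3] sz [26.6 36.3] yaw of long -3.0 zmed 0.0799
```

View pics/scene4.png

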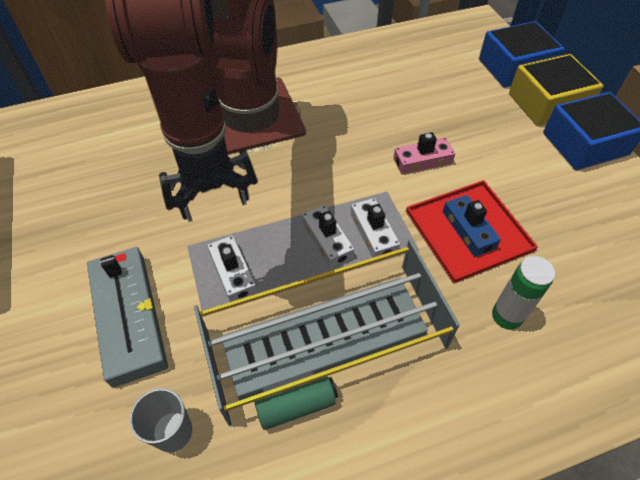

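Blue stands flat in the tray at (471,222). Next I'll pick silver C at (230,258), in front of the slider end of the stand.

```bash
python3 -m pendant '0 0 .27 -.15 .02 -.4 -1; 0 0 .27 -.155 .01 -.5 -1; 0 0 0 0 0 -.6 -1; 0 0 0 0 0 -.6 -1; 0 0 0 0 0 -.6 -1; 0 0 0 0 0 -.5 -1; 0 0 0 0 0 -.4 -1; 0 0 0 0 0 -.2 -1; 0 0 0 0 0 -.1 -1; 0 0 0 0 0 0 -1; 0 0 0 0 0 0 -1' 80
```

```text
t: 15.9
eef_pos: [0.4511, -0.1455, 0.0569]
tcp_rot: [3.136, 0.191, 0.001]
force: [0.3, -0.0, -0.7]
opening: 0.0856
```

```bash
python3 -m pendant '0 0 0 -.04 -.16 0 -1; 0 0 0 0 0 -.1 -1; 0 0 0 0 0 -.11 -1; 0 0 0 0 0 0 -1; 0 0 0 0 0 0 1; 0 0 0 0 0 0 1; 0 0 0 0 0 0 1; 0 0 0 0 0 0 1; 0 0 0 0 0 0 1; 0 0 0 0 0 0 1; 0 0 0 0 0 0 1; 0 0 0 0 0 0 1; 0 0 0 0 0 0 1; 0 0 0 0 0 0 1' 80
```

```text
t: 17.07
eef_pos: [0.4492, -0.1524, 0.048]
tcp_rot: [3.136, 0.189, 0.001]
force: [-0.2, -1.3, 5.2]
opening: 0.0252
```

```bash
python3 -m pendant '0 0 0 0 0 .2 1; 0 0 0 0 0 .4 1; 0 0 0 0 0 .6 1; 0 0 0 0 0 .7 1; 0 0 0 0 0 .7 1; 0 0 0 0 0 .6 1; 0 0 0 0 0 .3 1; 0 0 0 0 0 0 1; 0 0 -.2 .4 .03 0 1; 0 0 -.2 .6 .03 0 1; 0 0 -.2 .6 .03 0 1; 0 0 -.17 .6 .03 0 1; 0 0 -.1 .6 .03 0 1; 0 0 0 .6 .03 0 1; 0 0 0 .6 .03 0 1; 0 0 0 .5 0 0 1; 0 0 0 .3 0 0 1;0 0 0 .15 0 0 1; 0 0 0 0 0 0 1; 0 0 0 0 0 0 1' 80
```

```text
t: 18.73
eef_pos: [0.6458, -0.1436, 0.1862]
tcp_rot: [-3.141, -0.026, 0.004]
force: [-0.4, -0.4, -5.7]
opening: 0.0249
```

```bash
python3 -m pendant '0 0 0 .035 0 -.3 1; 0 0 0 0 0 -.4 1; 0 0 0 0 0 -.4 1; 0 0 0 0 0 -.3 1; 0 0 0 0 0 -.1 1; 0 0 0 0 0 -.05 1; 0 0 0 0 0 0 1; 0 0 0 0 0 0 1' 80
```

```text
t: 19.4
eef_pos: [0.6488, -0.1439, 0.1266]
tcp_rot: [3.141, 0.026, 0.002]
force: [0.7, -0.4, -5.3]
opening: 0.0248
```

```bash
python3 -m pendant '0 0 0 -.03 0 -.1 1; 0 0 0 0 0 -.06 1; 0 0 0 0 0 -.05 1; 0 0 0 0 0 -.04 1; 0 0 0 0 0 0 1; 0 0 0 0 0 0 1' 80
```

```text
t: 19.9
eef_pos: [0.6473, -0.1439, 0.118]
tcp_rot: [3.141, 0.025, 0.002]
force: [-7.9, 1.1, 10.8]
opening: 0.025
```

```bash
python3 -m pendant '0 0 0 0 0 0 -1; 0 0 0 0 0 0 -1; 0 0 0 0 0 0 -1; 0 0 0 0 0 0 -1; 0 0 0 0 0 0 -1; 0 0 0 0 0 0 -1; 0 0 0 0 0 0 -1; 0 0 0 0 0 .3 -1; 0 0 0 0 0 .6 -1; 0 0 0 0 0 .8 -1; 0 0 0 0 0 .8 -1; 0 0 0 0 0 .2 -1; 0 0 0 0 0 0 -1'
python3 -m pendant '0 0 0 -.5 .48 0 -1; 0 0 0 -.5 .48 0 -1; 0 0 0 -.5 .48 0 -1; 0 0 0 -.5 .48 0 -1; 0 0 0 -.5 .48 0 -1; 0 0 0 -.5 .48 0 -1; 0 0 0 -.5 .48 0 -1; 0 0 0 -.5 .48 0 -1; 0 0 0 -.5 .48 0 -1; 0 0 0 -.5 .48 0 -1; 0 0 0 -.3 .2 0 -1;0 0 0 0 0 0 -1; 0 0 0 0 0 0 -1'
python3 - <<'E'
from h import *
s=robot.state(); print(s['eef_pos'],s['force'],s['joint_pos'].round(2))
sh={}
for n in ["top","scene"]:
    im,d=robot.get_image(n); sh[n]=(im,d); cv2.imwrite(f"pics/{n}5.png",im); np.save(f"pics/{n}5.npy",d)
rects(sh,[('C','silver',(.647,-.143),.08,.1,.112),('Cc','any',(.647,-.143),.035,.144,.157),('Bc','any',(.435,.056),.035,.075,.087),('Ac','any',(.45,.156),.035,.075,.087)])
E
```

```text
t: 20.98
eef_pos: [0.6489, -0.1439, 0.2285]
tcp_rot: [3.14, 0.026, 0.01]
force: [-0.1, 0.2, -0.7]
opening: 0.085
t: 22.07
eef_pos: [0.4347, 0.0563, 0.2236]
tcp_rot: [3.141, 0.027, 0.0]
force: [-0.5, -0.7, -0.6]
opening: 0.086
[0.43470143 0.05628314 0.22363058] [-0.53378079 -0.65108294 -0.62127111] [ 0.27 -0.08 -0.47  1.94 -0.04  1.27 -1.74]
C top 1159 c [ 647.1 -142.9] sz [ 56.3 131.4] yaw of long 0.9 zmed 0.1059
C scene 1707 c [ 647.1 -143.7] sz [ 55.9 129.5] yaw of long 0.6 zmed 0.1064
C both 2866 c [ 647.1 -143.1] sz [ 56.9 131.3] yaw of long 0.6 zmed 0.1062
Cc top 241 c [ 646.3 -142.5] sz [25.7 35. ] yaw of long -0.7 zmed 0.15
Cc scene 325 c [ 647.4 -143.7] sz [25.8 35.4] yaw of long 1.8 zmed 0.1498
Cc both 566 c [ 647.1 -143.1] sz [27.  35.9] yaw of long 1.4 zmed 0.1499
Bc top none
Bc scene 185 c [436.3  56.2] sz [25.6 34.3] yaw of long 11.2 zmed 0.0799
Bc both 185 c [436.3  56.2] sz [25.6 34.3] yaw of long 11.2 zmed 0.0799
Ac top none
Ac scene 169 c [451.  155.8] sz [26.3 33.4] yaw of long 2.8 zmed 0.0806
Ac both 169 c [451.  155.8] sz [26.3 33.4] yaw of long 2.8 zmed 0.0806
```

View pics/scene5.png

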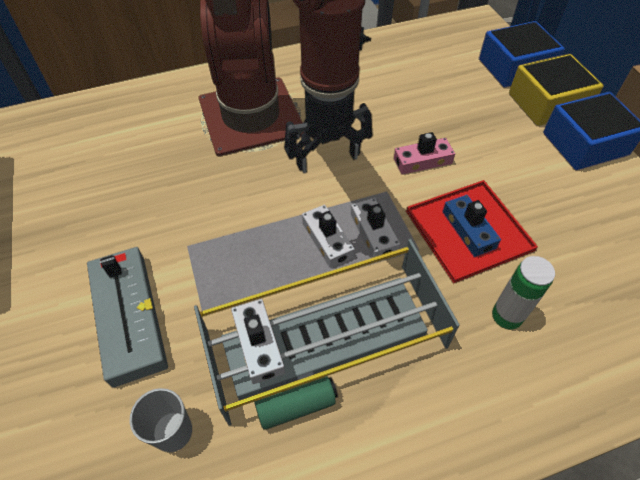

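C lies square across the rails at (257,340). Now B.

```bash
python3 -m pendant '0 0 .36 .01 0 -.4 -1; 0 0 .36 0 0 -.6 -1; 0 0 .36 0 0 -.6 -1; 0 0 0 0 0 -.6 -1; 0 0 0 0 0 -.6 -1; 0 0 0 0 0 -.5 -1; 0 0 0 0 0 -.4 -1; 0 0 0 0 0 -.2 -1; 0 0 0 0 0 -.2 -1; 0 0 0 0 0 0 -1; 0 0 0 0 0 0 -1' 80
```

```text
t: 23.08
eef_pos: [0.4359, 0.0561, 0.0599]
tcp_rot: [-3.133, -0.229, 0.0]
force: [0.1, 0.2, -0.8]
opening: 0.0855
```

```bash
python3 -m pendant '0 0 0 0 0 -.15 -1; 0 0 0 0 0 -.14 -1; 0 0 0 0 0 0 -1; 0 0 0 0 0 0 1; 0 0 0 0 0 0 1; 0 0 0 0 0 0 1; 0 0 0 0 0 0 1; 0 0 0 0 0 0 1; 0 0 0 0 0 0 1; 0 0 0 0 0 0 1; 0 0 0 0 0 0 1; 0 0 0 0 0 0 1; 0 0 0 0 0 0 1' 80
```

```text
t: 24.17
eef_pos: [0.4358, 0.0562, 0.0485]
tcp_rot: [3.133, 0.229, 0.001]
force: [-1.3, 0.1, 5.9]
opening: 0.0248
```

```bash
python3 -m pendant '0 0 0 0 0 .2 1; 0 0 0 0 0 .4 1; 0 0 0 0 0 .6 1; 0 0 0 0 0 .7 1; 0 0 0 0 0 .7 1; 0 0 0 0 0 .6 1; 0 0 0 0 0 .3 1; 0 0 0 0 0 0 1; 0 0 -.27 .4 -.2 0 1; 0 0 -.27 .6 -.25 0 1; 0 0 -.27 .6 -.25 0 1; 0 0 -.27 .6 -.25 0 1; 0 0 0 .6 -.25 0 1; 0 0 0 .6 -.25 0 1; 0 0 0 .6 -.25 0 1; 0 0 0 .6 -.2 0 1; 0 0 0 .4 -.1 0 1;0 0 0 .23 0 0 1; 0 0 0 0 0 0 1; 0 0 0 0 0 0 1' 80
```

```text
t: 25.83
eef_pos: [0.6436, -0.0231, 0.1862]
tcp_rot: [-3.141, -0.027, 0.005]
force: [-0.8, -0.4, -7.8]
opening: 0.0251
```

```bash
python3 -m pendant '0 0 0 .035 -.02 -.3 1; 0 0 0 0 0 -.4 1; 0 0 0 0 0 -.4 1; 0 0 0 0 0 -.3 1; 0 0 0 0 0 -.1 1; 0 0 0 0 0 -.05 1; 0 0 0 0 0 0 1; 0 0 0 0 0 0 1' 80
```

```text
t: 26.5
eef_pos: [0.6465, -0.0245, 0.127]
tcp_rot: [-3.141, -0.026, -0.002]
force: [0.3, 0.4, -7.7]
opening: 0.025
```

```bash
python3 -m pendant '0 0 0 -.03 0 -.1 1; 0 0 0 0 0 -.06 1; 0 0 0 0 0 -.05 1; 0 0 0 0 0 -.03 1; 0 0 0 0 0 0 1; 0 0 0 0 0 0 1' 80
```

```text
t: 27.0
eef_pos: [0.645, -0.0246, 0.1186]
tcp_rot: [3.141, 0.026, 0.001]
force: [-8.1, -0.5, 8.8]
opening: 0.025
```

Now release B, rise, and go over A (.4508,.1562).

```bash
python3 -m pendant '0 0 0 0 0 0 -1; 0 0 0 0 0 0 -1; 0 0 0 0 0 0 -1; 0 0 0 0 0 0 -1; 0 0 0 0 0 0 -1; 0 0 0 0 0 0 -1; 0 0 0 0 0 0 -1; 0 0 0 0 0 .3 -1; 0 0 0 0 0 .6 -1; 0 0 0 0 0 .8 -1; 0 0 0 0 0 .8 -1; 0 0 0 0 0 .2 -1; 0 0 0 0 0 0 -1'
python3 -m pendant '0 0 0 -.485 .45 0 -1; 0 0 0 -.485 .45 0 -1; 0 0 0 -.485 .45 0 -1; 0 0 0 -.485 .45 0 -1; 0 0 0 -.485 .45 0 -1; 0 0 0 -.485 .45 0 -1; 0 0 0 -.485 .45 0 -1; 0 0 0 -.485 .45 0 -1; 0 0 0 -.485 .45 0 -1; 0 0 0 -.485 .45 0 -1; 0 0 0 0 0 0 -1; 0 0 0 0 0 0 -1'
python3 - <<'E'
from h import *
s=robot.state(); print(s['eef_pos'],s['force'],s['joint_pos'].round(2))
sh={}
for n in ["top","scene"]:
    im,d=robot.get_image(n); sh[n]=(im,d); cv2.imwrite(f"pics/{n}6.png",im); np.save(f"pics/{n}6.npy",d)
rects(sh,[('Bc','any',(.645,-.024),.035,.144,.157),('A','silver',(.45,.158),.066,.031,.042),('Ac','any',(.45,.156),.035,.075,.087)])
E
```

```text
t: 28.08
eef_pos: [0.6467, -0.0244, 0.2292]
tcp_rot: [3.141, 0.026, 0.01]
force: [0.4, -0.8, -0.1]
opening: 0.0851
t: 29.08
eef_pos: [0.45, 0.1561, 0.2244]
tcp_rot: [3.141, 0.03, 0.0]
force: [0.2, -0.5, -0.5]
opening: 0.0855
[0.44999484 0.15611431 0.22441336] [ 0.15585784 -0.45259783 -0.46530846] [ 0.13  0.01 -0.56  1.86  0.01  1.28 -1.98]
Bc top 237 c [643.6 -23.1] sz [25.7 34.2] yaw of long 0.7 zmed 0.15
Bc scene 306 c [645.1 -24.3] sz [26.2 34.5] yaw of long 1.0 zmed 0.15
Bc both 543 c [644.4 -23.8] sz [27.3 35.8] yaw of long 1.0 zmed 0.15
A top none
A scene 813 c [450.1 156.1] sz [ 56.8 130.6] yaw of long 0.7 zmed 0.036
A both 813 c [450.1 156.1] sz [ 56.8 130.6] yaw of long 0.7 zmed 0.036
Ac top none
Ac scene 179 c [451.3 155.7] sz [25.1 35.2] yaw of long -0.9 zmed 0.0802
Ac both 179 c [451.3 155.7] sz [25.1 35.2] yaw of long -0.9 zmed 0.0802
```

View pics/scene6.png

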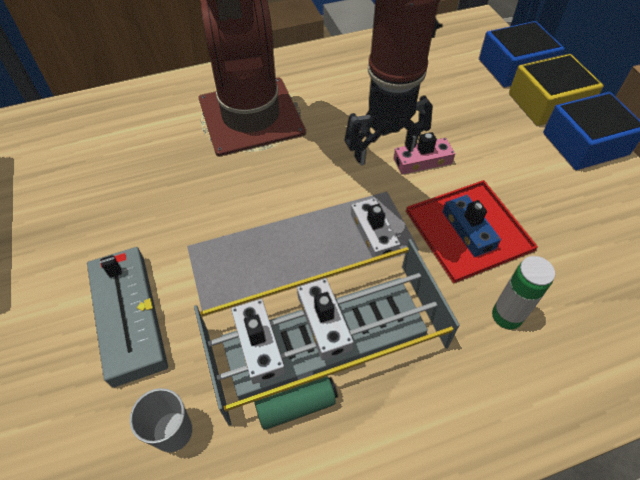

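B is across both rails at (325,315). A is right below the gripper, with yaw about 0.7°.

```bash
python3 -m pendant '0 0 0 .01 0 -.4 -1; 0 0 0 0 0 -.6 -1; 0 0 0 0 0 -.6 -1; 0 0 0 0 0 -.6 -1; 0 0 0 0 0 -.6 -1; 0 0 0 0 0 -.5 -1; 0 0 0 0 0 -.4 -1; 0 0 0 0 0 -.2 -1; 0 0 0 0 0 -.2 -1; 0 0 0 0 0 0 -1; 0 0 0 0 0 0 -1' 80
```

```text
t: 30.1
eef_pos: [0.4517, 0.1553, 0.0608]
tcp_rot: [-3.141, -0.025, 0.0]
force: [0.7, -0.3, 0.6]
opening: 0.0855
```

```bash
python3 -m pendant '0 0 0 -.02 .02 -.15 -1; 0 0 0 0 0 -.16 -1; 0 0 0 0 0 0 -1; 0 0 0 0 0 0 1; 0 0 0 0 0 0 1; 0 0 0 0 0 0 1; 0 0 0 0 0 0 1; 0 0 0 0 0 0 1; 0 0 0 0 0 0 1; 0 0 0 0 0 0 1; 0 0 0 0 0 0 1; 0 0 0 0 0 0 1; 0 0 0 0 0 0 1' 80
```

```text
t: 31.18
eef_pos: [0.4508, 0.156, 0.0485]
tcp_rot: [3.141, 0.025, 0.001]
force: [-1.7, -2.1, 5.8]
opening: 0.0248
```

```bash
python3 -m pendant '0 0 0 0 0 .2 1; 0 0 0 0 0 .4 1; 0 0 0 0 0 .6 1; 0 0 0 0 0 .7 1; 0 0 0 0 0 .7 1; 0 0 0 0 0 .6 1; 0 0 0 0 0 .3 1; 0 0 0 0 0 0 1; 0 0 0 .4 -.2 0 1; 0 0 0 .6 -.25 0 1; 0 0 0 .6 -.25 0 1; 0 0 0 .6 -.25 0 1; 0 0 0 .6 -.25 0 1; 0 0 0 .6 -.2 0 1; 0 0 0 .6 -.1 0 1; 0 0 0 .5 0 0 1; 0 0 0 .3 0 0 1;0 0 0 0 0 0 1; 0 0 0 0 0 0 1; 0 0 0 0 0 0 1' 80
```

```text
t: 32.85
eef_pos: [0.6411, 0.0964, 0.1861]
tcp_rot: [3.141, 0.027, -0.005]
force: [-0.4, -0.3, -7.2]
opening: 0.0248
```

```bash
python3 -m pendant '0 0 0 .035 -.01 -.3 1; 0 0 0 0 0 -.4 1; 0 0 0 0 0 -.4 1; 0 0 0 0 0 -.3 1; 0 0 0 0 0 -.1 1; 0 0 0 0 0 -.05 1; 0 0 0 0 0 0 1; 0 0 0 0 0 0 1' 80
```

```text
t: 33.52
eef_pos: [0.6443, 0.0959, 0.1269]
tcp_rot: [-3.141, -0.026, -0.002]
force: [-0.0, 0.5, -7.4]
opening: 0.0249
```

```bash
python3 -m pendant '0 0 0 -.03 0 -.1 1; 0 0 0 0 0 -.06 1; 0 0 0 0 0 -.05 1; 0 0 0 0 0 -.03 1; 0 0 0 0 0 0 1; 0 0 0 0 0 0 1' 80
```

```text
t: 34.02
eef_pos: [0.6429, 0.0958, 0.1185]
tcp_rot: [3.141, 0.025, 0.002]
force: [-7.1, -1.7, 7.7]
opening: 0.0251
```

```bash
python3 -m pendant '0 0 0 0 0 0 -1; 0 0 0 0 0 0 -1; 0 0 0 0 0 0 -1; 0 0 0 0 0 0 -1; 0 0 0 0 0 0 -1; 0 0 0 0 0 0 -1; 0 0 0 0 0 0 -1; 0 0 0 0 0 .3 -1; 0 0 0 0 0 .6 -1; 0 0 0 0 0 .8 -1; 0 0 0 0 0 .8 -1; 0 0 0 0 0 .6 -1; 0 0 0 0 0 0 -1'
python3 -m pendant '0 0 0 -.6 -.4 0 -1; 0 0 0 -.7 -.5 0 -1; 0 0 0 -.7 -.5 0 -1; 0 0 0 -.7 -.5 0 -1; 0 0 0 -.7 -.5 0 -1; 0 0 0 -.7 -.5 0 -1; 0 0 0 -.6 -.5 0 -1; 0 0 0 0 -.8 0 -1; 0 0 0 0 -.8 0 -1; 0 0 0 0 -.8 0 -1; 0 0 0 0 -.4 0 -1; 0 0 0 0 0 0 -1; 0 0 0 0 0 0 -1'
python3 - <<'E'
from h import *
s=robot.state(); print(s['eef_pos'],s['force'],s['joint_pos'].round(2))
sh={}
for n in ["top","scene"]:
    im,d=robot.get_image(n); sh[n]=(im,d); cv2.imwrite(f"pics/{n}7.png",im); np.save(f"pics/{n}7.npy",d)
rects(sh,[('Ac','any',(.643,.096),.035,.144,.157),('Bc','any',(.645,-.024),.035,.144,.157),('Cc','any',(.647,-.143),.035,.144,.157),('A','silver',(.643,.096),.068,.1,.112),('B','silver',(.645,-.024),.068,.1,.112),('C','silver',(.647,-.143),.068,.1,.112),('blue','blue',(.51,.35),.09,.036,.047),('grip','any',(.403,-.37),.03,.086,.098)])
E
```

```text
t: 35.1
eef_pos: [0.645, 0.0967, 0.2478]
tcp_rot: [-3.14, -0.026, -0.014]
force: [0.2, 0.2, 0.6]
opening: 0.0848
t: 36.18
eef_pos: [0.4546, -0.1527, 0.2408]
tcp_rot: [-3.141, -0.023, -0.0]
force: [1.0, 1.0, 0.1]
opening: 0.0854
[ 0.45457199 -0.15268969  0.2407986 ] [1.00355141 0.99822585 0.0847021 ] [ 0.51 -0.   -0.28  1.84 -0.    1.31 -1.32]
Ac top 244 c [641.  97.] sz [26.2 34.1] yaw of long -2.9 zmed 0.1499
Ac scene 291 c [642.7  95.8] sz [26.7 34.5] yaw of long 1.2 zmed 0.15
Ac both 535 c [641.9  96.3] sz [27.9 36.1] yaw of long -0.6 zmed 0.1499
Bc top 231 c [643.5 -23.2] sz [25.6 34. ] yaw of long 0.2 zmed 0.1503
Bc scene 311 c [644.9 -24.1] sz [26.6 35. ] yaw of long -0.4 zmed 0.15
Bc both 542 c [644.5 -23.9] sz [27.1 35.9] yaw of long -0.4 zmed 0.1501
Cc top 241 c [ 646.6 -142.6] sz [26.2 34.5] yaw of long 1.3 zmed 0.1501
Cc scene 325 c [ 647.8 -143.7] sz [25.9 34.9] yaw of long 0.6 zmed 0.1501
Cc both 566 c [ 647.  -143.2] sz [27.2 35.7] yaw of long -1.7 zmed 0.1501
A top 1284 c [641.8  97.1] sz [ 56.3 130. ] yaw of long 1.1 zmed 0.1059
A scene 1396 c [642.6  95.7] sz [ 56.5 
[... 239 characters left out ...]
7 zmed 0.106
B both 2814 c [644.  -24.1] sz [ 57.4 132. ] yaw of long 1.2 zmed 0.106
C top 1196 c [ 646.9 -143.3] sz [ 56.2 130.4] yaw of long 0.6 zmed 0.106
C scene 1693 c [ 646.9 -143.7] sz [ 56.1 130.3] yaw of long 0.5 zmed 0.1064
C both 2889 c [ 646.9 -143.4] sz [ 56.4 130.4] yaw of long 0.6 zmed 0.1062
blue top 849 c [509.8 347.5] sz [ 51.7 125. ] yaw of long 3.3 zmed 0.0406
blue scene 876 c [513.5 347.5] sz [ 57.2 129.7] yaw of long 3.3 zmed 0.041
blue both 1725 c [512.8 347.5] sz [ 57.2 131.1] yaw of long 3.3 zmed 0.0408
grip top none
grip scene 124 c [ 403.4 -369.3] sz [19.4 25.2] yaw of long 88.3 zmed 0.0913
grip both 124 c [ 403.4 -369.3] sz [19.4 25.2] yaw of long 88.3 zmed 0.0913
```

View pics/scene7.png

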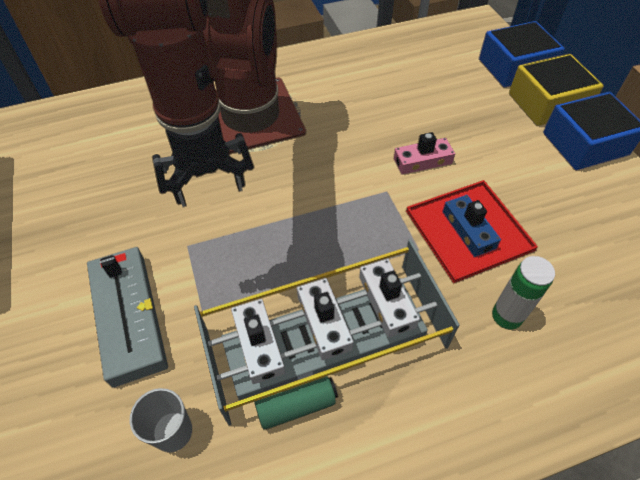

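All three silver blocks lie centred and square on the rails, and blue is in the tray. Next I'll measure the arrow precisely along the box axis.

```bash
python3 - <<'E'
from h import *
for k,n in [(0,"top"),(0,"scene"),(7,"scene")]:
    im=cv2.imread(f"pics/{n}{k}.png"); d=np.load(f"pics/{n}{k}.npy"); P,H,S,V=measure(n,im,d)
    m=(H>18)&(H<34)&(S>120)&(np.hypot(P[...,0]-.493,P[...,1]+.323)<.03)
    v,u=np.nonzero(m); W=p2w(n,np.c_[u,v],.049)
    a=np.radians(2.4); e=np.array([np.cos(a),np.sin(a)]); t=np.array([-e[1],e[0]])
    X=(W[:,:2]-[.4827,-.366])@e; Y=(W[:,:2]-[.4827,-.366])@t
    print(n,k,len(X),'x ext',X.min().round(4),X.max().round(4),'mid',((X.min()+X.max())/2).round(4),'mean',X.mean().round(4),'y',Y.min().round(4),Y.max().round(4))
    tip=Y<Y.min()+.008; print('  tip mean x',X[tip].mean().round(4))
E
```

```text
top 0 98 x ext 0.0022 0.0227 mid 0.0125 mean 0.0123 y 0.03 0.0548
  tip mean x 0.0126
scene 0 119 x ext 0.0013 0.0243 mid 0.0128 mean 0.0131 y 0.0276 0.0545
  tip mean x 0.013
scene 7 122 x ext 0.0013 0.0243 mid 0.0128 mean 0.0132 y 0.0272 0.0545
  tip mean x 0.0128
```

```bash
python3 -m pendant '0 0 .04 -.18 -.77 0 -1; 0 0 .04 -.18 -.77 0 -1; 0 0 .04 -.18 -.77 0 -1; 0 0 .04 -.18 -.77 0 -1; 0 0 .04 -.18 -.77 0 -1; 0 0 .04 -.18 -.77 0 -1; 0 0 0 -.18 -.8 0 -1; 0 0 0 0 0 0 -1; 0 0 0 0 0 0 -1' 40
```

```text
t: 37.03
eef_pos: [0.4041, -0.3695, 0.2403]
tcp_rot: [-3.14, -0.069, 0.0]
force: [0.5, 1.1, -0.4]
opening: 0.0853
```

```bash
python3 -m pendant '0 0 0 -.02 0 -.5 -1; 0 0 0 0 0 -.7 -1; 0 0 0 0 0 -.7 -1; 0 0 0 0 0 -.7 -1; 0 0 0 0 0 -.7 -1; 0 0 0 0 0 -.5 -1; 0 0 0 0 0 -.4 -1; 0 0 0 0 0 -.2 -1; 0 0 0 0 0 0 -1; 0 0 0 0 0 0 -1' 40
```

```text
t: 37.87
eef_pos: [0.4044, -0.3681, 0.0651]
tcp_rot: [-3.14, -0.073, -0.001]
force: [-0.5, 0.3, -0.2]
opening: 0.0854
```

```bash
python3 -m pendant '0 0 0 -.03 -.03 0 -1; 0 0 0 0 0 0 -1; 0 0 0 0 0 0 1; 0 0 0 0 0 0 1; 0 0 0 0 0 0 1; 0 0 0 0 0 0 1; 0 0 0 0 0 0 1; 0 0 0 0 0 0 1; 0 0 0 0 0 0 1; 0 0 0 0 0 0 1; 0 0 0 0 0 0 1; 0 0 0 0 0 0 1' 40
```

```text
t: 38.87
eef_pos: [0.4024, -0.3704, 0.0647]
tcp_rot: [3.14, 0.071, 0.0]
force: [-1.4, -0.2, 4.8]
opening: 0.0255
```

```bash
python3 -m pendant '0 0 0 .1 .004 0 1; 0 0 0 .2 .009 0 1; 0 0 0 .2 .009 0 1; 0 0 0 .2 .009 0 1; 0 0 0 .2 .009 0 1; 0 0 0 .2 .009 0 1; 0 0 0 .2 .009 0 1; 0 0 0 .2 .009 0 1; 0 0 0 .2 .009 0 1; 0 0 0 .2 .009 0 1; 0 0 0 .2 .008 0 1; 0 0 0 .1 .004 0 1; 0 0 0 .1 0 0 1; 0 0 0 0 0 0 1; 0 0 0 0 0 0 1; 0 0 0 0 0 0 1' 40
python3 - <<'E'
from h import *
im,d=robot.get_image("scene"); cv2.imwrite("pics/s8.png",cv2.resize(im[230:400,60:220],None,fx=3.5,fy=3.5))
rects({"scene":(im,d)},[('grip','any',(.495,-.366),.028,.086,.098)])
E
```

```text
t: 40.2
eef_pos: [0.495, -0.3664, 0.0648]
tcp_rot: [3.14, 0.071, 0.002]
force: [1.1, -0.2, 4.1]
opening: 0.0251
grip scene 195 c [ 495.7 -362. ] sz [22.8 43.1] yaw of long -87.9 zmed 0.0924
grip both 195 c [ 495.7 -362. ] sz [22.8 43.1] yaw of long -87.9 zmed 0.0924
```

View pics/s8.png

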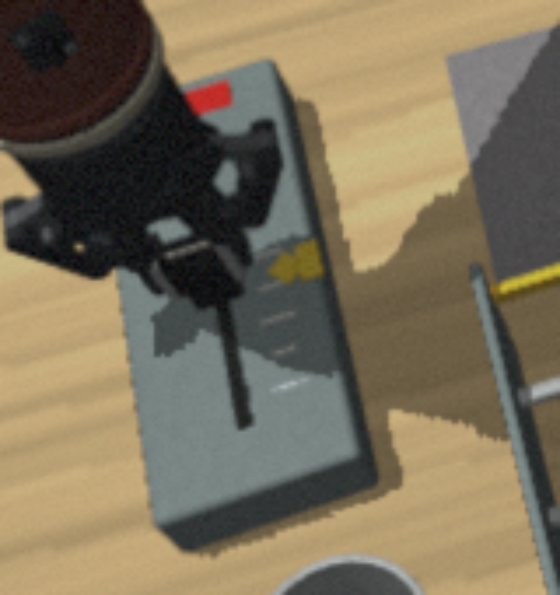

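Looks right. Now release, retreat and verify.

```bash
python3 -m pendant '0 0 0 0 0 0 -1; 0 0 0 0 0 0 -1; 0 0 0 0 0 0 -1; 0 0 0 0 0 0 -1; 0 0 0 0 0 0 -1; 0 0 0 0 0 0 -1; 0 0 0 0 0 0 -1; 0 0 0 0 0 .5 -1; 0 0 0 0 0 .8 -1; 0 0 0 0 0 .9 -1; 0 0 0 0 0 .9 -1; 0 0 0 0 0 .9 -1; 0 0 0 -.4 .6 .5 -1; 0 0 0 -.3 .8 .3 -1; 0 0 0 0 .9 0 -1; 0 0 0 0 .9 0 -1; 0 0 0 0 .9 0 -1; 0 0 0 0 .5 0 -1; 0 0 0 0 0 0 -1; 0 0 0 0 0 0 -1'
python3 -m pendant '0 0 0 0 .9 0 -1; 0 0 0 0 .9 0 -1; 0 0 0 0 .9 0 -1; 0 0 0 0 .5 0 -1; 0 0 0 0 0 0 -1; 0 0 0 0 0 0 -1'
python3 - <<'E'
from h import *
sh={}
for n in ["top","scene"]:
    im,d=robot.get_image(n); sh[n]=(im,d); cv2.imwrite(f"pics/{n}9.png",im); np.save(f"pics/{n}9.npy",d)
rects(sh,[('grip','any',(.495,-.366),.028,.086,.098),('Ac','any',(.643,.096),.035,.144,.157),('Bc','any',(.645,-.024),.035,.144,.157),('Cc','any',(.647,-.143),.035,.144,.157),('A','silver',(.643,.096),.068,.1,.112),('B','silver',(.645,-.024),.068,.1,.112),('C','silver',(.647,-.143),.068,.1,.112),('bluec','any',(.51,.35),.035,.08,.09)])
# box x of index line/grip minus arrow
a=np.radians(2.4); e=np.array([np.cos(a),np.sin(a)])
for n in sh:
    P,H,S,V=measure(n,*sh[n])
    m=(abs(P[...,2]-.092)<.006)&(np.hypot(P[...,0]-.495,P[...,1]+.366)<.025)
    m2=(H>18)&(H<34)&(S>120)&(np.hypot(P[...,0]-.493,P[...,1]+.323)<.03)
    g=(P[m][:,:2]-[.4827,-.366])@e; y=(P[m2][:,:2]-[.4827,-.366])@e
    print(n,m.sum(),m2.sum(),*( [((g.min()+g.max())/2).round(4),((y.min()+y.max())/2).round(4)] if m.sum() and m2.sum() else []))
E
```

```text
t: 41.92
eef_pos: [0.4665, -0.1814, 0.2569]
tcp_rot: [3.14, 0.075, 0.001]
force: [-0.2, -1.0, 0.4]
opening: 0.0855
t: 42.42
eef_pos: [0.4665, -0.0548, 0.2566]
tcp_rot: [3.14, 0.072, 0.0]
force: [0.8, 0.1, -0.0]
opening: 0.0856
grip top 143 c [ 494.7 -364.9] sz [20.  26.8] yaw of long -86.9 zmed 0.0917
grip scene 162 c [ 494.6 -365.2] sz [21.4 25.9] yaw of long 89.7 zmed 0.0919
grip both 305 c [ 495.  -364.9] sz [21.2 27.1] yaw of long -87.4 zmed 0.0918
Ac top 246 c [641.2  96.8] sz [26.  34.7] yaw of long -3.3 zmed 0.1497
Ac scene 293 c [643.6  95.9] sz [26.4 34.6] yaw of long 3.6 zmed 0.1501
Ac both 539 c [642.5  96.4] sz [27.7 36.7] yaw of long 3.3 zmed 0.1499
Bc top 226 c [643.6 -22.1] sz [23.9 34. ] yaw of long 1.1 zmed 0.1499
Bc scene 315 c [645.2 -24. ] sz [26.8 34.7] yaw of long 0.2 zmed 0.1501
Bc both 541 c [644.6 -23.8] sz [27.3 35.8] yaw of long 0.4 zmed 0.15
Cc top none
Cc scene 318 c [ 648.1 -143.7] sz [26.  32.6] yaw of long -0.5 zmed 0.1499
Cc both 318 c [ 648.1 -143.7] sz [26.  32.6] yaw of long -0.5 zmed 0.1499
A top 1301 c [642.3  96.9] sz [ 55.8 130.8] yaw of long 1.1 zmed 0.1058
A scene 1362 c [642.4  95.7] sz [ 57.8 128.6] yaw of long 0.5 zmed 0.1061
A both 2663 c [642.3  96. ] sz [ 57.9 130.8] yaw of long 0.9 zmed 0.106
B top 834 c [644.6 -15.3] sz [ 44.3 131.1] yaw of long -1.8 zmed 0.1059
B scene 1548 c [644.  -24.2] sz [ 56.6 130.2] yaw of long 0.6 zmed 0.1061
B both 2382 c [644.2 -24.1] sz [ 57.3 130.8] yaw of long 1.2 zmed 0.106
C top none
C scene 1691 c [ 646.8 -143.6] sz [ 56. 130.] yaw of long 0.6 zmed 0.1063
C both 1691 c [ 646.8 -143.6] sz [ 56. 130.] yaw of long 0.6 zmed 0.1063
bluec top 222 c [510.4 350. ] sz [26.4 34.1] yaw of long 4.2 zmed 0.0845
bluec scene 175 c [513.  347.8] sz [28.  34.6] yaw of long -4.4 zmed 0.0852
bluec both 397 c [512.  348.1] sz [30.3 36.8] yaw of long 4.8 zmed 0.0848
top 149 100 0.012 0.0127
scene 168 121 0.0123 0.0083
```

View pics/scene9.png

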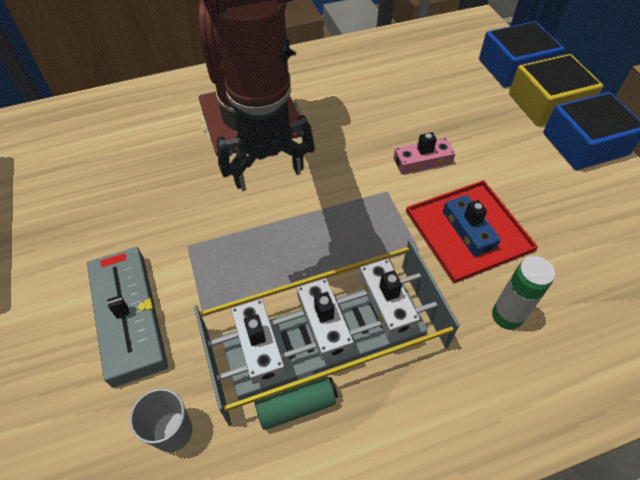

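The picture shows everything in place: the grip at (117,306) level with the arrow at (145,304), three silver blocks on the rails, blue in the tray, and the can and cup untouched.

```bash
python3 -c "
from cell import robot
print(robot.finish_job())"
```

```text
the job is handed in; nothing more can be done
None
```

I finished every step and handed the job in at about 42 s of the 210 s allowed. No verdict is reported back.

- **Shut:** I slid the airflow slider to the red end. It measured within about 1 mm of shut, and still did after the last block was placed.
- **Blue block:** there was only one. It stands flat in the tray, about 3 mm from the tray's centre.
- **Silver blocks:** all three lie across both rails, within about 2 mm of the middle line and 1° of square. They are about 120 mm apart, with tops at the expected 106 mm.
- **Slider setting:** the grip is within about 1 mm of the yellow arrow, measured along the track.
- **Left alone:** the can, the cup and the pink look-alike look untouched in the last picture. The gripper was open and well clear of everything at hand-in.

**Checks that disagreed:**
- In the last frame, the scene camera's depth put the arrow 4 mm off (8.3 mm along the box instead of 12.7 mm). I put that down to stray depth points, because the other camera and the earlier readings all gave 12.5–12.8 mm. Even if it were right, the slider would still be inside the 6 mm limit.
- The arm hid one silver block from the top camera in that last frame, so its final position comes from the scene camera only. It matched the earlier reading from both cameras.

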